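# Ease the wedge out from under the tap hatch

### The arm

A 6-joint arm with a two-finger parallel gripper is mounted at the origin on the work surface. World frame = base frame: x ahead of the robot, y to its left, z up, the work surface at z = 0. Lengths are in mm, angles in degrees, forces in N, time in s.
With the tool pointing down it reaches from about 300 to 850 mm from the base axis. Payload 4.2 kg.
Tool frame: the origin (TCP) lies on the centre line of the jaws, within the pads' length; the fingertips stand 11 mm ahead of it and the grasp point (between the pads) lies 8 mm behind it; z points along the fingers, y is the direction in which the jaws open and shut (so a half turn about z gives the same grasp; the last joint's range is limited). The gripper opens to 91 mm and grips with 3 to 60 N. Pads are 32 mm wide; open, the fingers measure 118 mm over their backs; the gripper's body (76 mm by 178 mm) begins 60 mm behind the grasp point.
Start: joints at [72.365, 18.312, 89.639, -0, 72.044, -1.146], TCP at [163.212, 551.366, 224.976] pointing down, gripper open.
Joint ranges: [-177.97, 177.97], [-48.28, 115.42], [12.27, 149.76], [-77.06, 257.06], [2.81, 150.46], [-146.56, 146.56]. Speed limits (degrees/s): [147.25, 147.25, 180, 180, 180, 180].

### API

Orientations are given as [roll, pitch, yaw] about the fixed x, y, z axes, in that order (R = Rz(yaw) Ry(pitch) Rx(roll)).
In Python, from workcell import env, grab_frame gives the robot as it stands. The module is installed in compiled form; this text tells all that it offers.
- The arm moves only by the tool arm_command, never from a script. Its argument "series" is one flat list of numbers, 6 for each row, row after row: the shift along the world's x, y, z each as a share of 400 mm, from -1 to 1, then the turn, a rotation vector about the world's x, y, z each as a share of 45 degrees, from -1 to 1. A call has 1 to 20 rows; each row shifts and turns the commanded pose from where the row before left it; what a row does not reach is not made up. A row lasts 1/12 s, in which the tool goes at most 41.7 mm and 7.16 degrees, less where a joint would pass 70% of its speed; a pose out of reach is approached as far as the arm can. A call with a number of a shift or a turn outside -1 to 1 is refused whole. A call with a gripper value outside its range is refused whole. "hand" is the opening, from 0 (shut) to 1 (fully open), set as the call begins (left out, the last holds). The fingers move at their own pace and stop on an object; "newtons" is the grip in N (left out, the last holds). Time passes only in rows, so rows that do not move let the fingers close. It gives the time, the measured TCP pose, the force and the opening at its end, in the units of the state.
- env.state(): the state, without advancing time (a new reading comes with each control period).
- grab_frame(name): name is "scene" or "top" or "wrist"; returns a dict with "frame" (384x512x3 uint8, red, green, blue), "intrinsics" (3x3 intrinsics, pixels), "R" (3x3) and "t" (3): a world point X has camera coordinates R X + t; the wrist camera has in their place "tool_from_camera" (4x4, takes a point from camera to tool coordinates, whose origin is the TCP and whose axes are the flange's). Camera axes: x right, y down, z forward; pixel columns grow to the right and rows downward; lengths in mm; the calibration is good to about 2 mm. A picture is of the moment at which its call begins: read the wrist's pose just before it. There is no depth.
- env.job_done(): hands the job in, once; it reports no verdict.
The state is a dict: "time_s": time; "qpos": joint angles; "qvel": joint speeds; "effort": joint torques, N m; "ee_pos": TCP position; "ee_rot": TCP orientation; "force": force on the tool from outside, world axes, zero at the start; "torque": the same for the moment, N m; "gripper_width": finger opening in mm.
Only numpy, scipy, OpenCV 4.12 (cv2) and the standard library are available. Lean on these libraries where they do the work, as an engineer would, in place of code of your own. Each camera call takes 0.05 s, during which the arm holds its last target.

### The job

The heavy plywood hatch on the laundry shelf is propped open by a wooden wedge. Take the wedge by its fat end, under the steel rail, and work it straight back out in small tugs of about 2 cm, stopping dead for about a second after each, so that the panel is let down bit by bit and never drops; once the hatch lies shut and the wedge is right out from under it, leave the wedge lying flat on the shelf in front. Leave everything else where it stands.

Things in the scene. Friction and masses are not known exactly. Their poses are not given: they have to be found in the camera images.
- hatch: Fixed hatch frame. Origin on the shelf (height 0) under the middle of the closed panel's front edge, the one towards the robot; +x points from there back to the hinge, +y along the edge, z up. Kerbs 25 mm wide, 14 mm high at y = +-135 to +-160 mm carry the shut panel's sides; between them the wedge slides on the shelf itself.
- rail_mid (a point): Middle of the axis of a round steel rail, 24 mm diameter, along y, 185 mm above the shelf, 60 mm in front of the panel edge, right over the wedge's tail; posts 20 mm thick (feet 52 mm) 190 mm to either side. No room for an upright gripper under it: lean the tool 25 to 45 degrees, its body back towards the robot, fingers pointing down and towards +x.
- panel: Plywood hatch panel, 180 mm deep (x), 320 mm wide (y), 22 mm thick with two 12 mm battens on top, about 1.6 kg, hinged along its rear edge. Origin: middle of its front lower edge, which rests on the wedge's slope, 40 to 43 mm above the shelf at the start and 14 mm when shut on the kerbs. Each 10 mm the wedge comes back lets it down 3 mm; it is shut after 80 to 100 mm, and clear of the wedge after 125 mm.
- wedge_tail (a point): Centre of the wedge's square tail, the fat end to grasp, 25 mm above the shelf; axes: +x to the thin end, z up. The tail is a block 60 mm long (x), 44 mm wide (y), 50 mm high, its sides free to grasp across y. At the start it lies about 56 mm in front of the panel's front edge. Friction resists the pull with about 5 to 15 N.
- wedge_mid (a point): Middle of the plain wooden wedge, 65 mm along +x from the tail's centre, 25 mm above its underside. The wedge is 190 mm long, 44 mm wide, 0.25 kg, loose on the shelf, thin end under the panel. From 35 mm behind this point (-x) to 95 mm ahead of it the top slopes evenly from 50 mm high down to 10 mm.
- wedge_tip (a point): Middle of the wedge's thin end, 160 mm along +x from the tail's centre, 5 mm above the underside.
- jug: Closed blue detergent jug, 150 x 90 x 240 mm; origin at the middle of its underside. Bystander.
- spray: White spray bottle, 76 mm diameter, 235 mm high; origin at the middle of its underside. Bystander.
- tub: Green peg tub with shut lid, 142 mm diameter, 124 mm high; origin at the middle of its underside. Bystander.
- scraper: Flat aluminium lint scraper, 155 x 50 x 14 mm, lying on the shelf beside the wedge's path; origin at about its middle, on its underside. Bystander.
- clip: Spring clip with three yellow pegs, 115 x 42 x 20 mm, lying on the shelf beside the wedge's path; origin at about its middle, on its underside. Bystander.
- brush: Wooden scrubbing brush, 180 x 55 x 43 mm, bristles down; origin at the middle of its underside. Bystander.

How it is judged (in metres and radians):
On the way, in this order (a step that is already met when the one before it is completed fails the run):
1. after the first tugs the wedge is stopped with the panel part way down (front edge 27 to 36.5 mm above the shelf) and still propped (height (world z) of panel between 0.027 and 0.0365 m and linear speed of wedge below 0.006 m/s), for 0.25 s.
2. after further tugs the wedge is stopped again with the panel lower (front edge 16.2 to 25 mm above the shelf) and still propped (height (world z) of panel between 0.0162 and 0.025 m and linear speed of wedge below 0.006 m/s), for 0.25 s.
At the end, for the whole second after the job is handed in: The hatch panel lies shut (front lower edge less than 15.8 mm above the shelf), the wedge lies flat and at rest on the shelf in front of it (tilt below 0.1 rad), its thin end at least 5 mm clear of the panel's front edge and its tail within 450 mm of it (height (world z) of panel below 0.0158 m and x of wedge_tip in the frame of hatch below -0.005 m and x of wedge_tail in the frame of hatch above -0.45 m and height (world z) of wedge_tail below 0.032 m and height (world z) of wedge_tip below 0.012 m and angle between wedge_tail's own z axis and vertical below 0.1 rad and linear speed of wedge below 0.01 m/s); the robot touches nothing.
It fails at once if the panel drops: it moves faster than 0.12 m/s (linear speed of panel above 0.12 m/s).
It fails at once if another thing on the shelf is moved by more than 40 mm (distance of any of jug, spray, tub, scraper, clip, brush from where it was at the start of the episode above 0.04 m).
It also fails if it takes over 54 s, if anything falls off the work surface, if the arm or the gripper's body presses on something with over 40 N, if the wrist force passes 120 N, or if a joint passes its speed limit or range.

## Working session

There is one attempt and no reset: what is moved stays moved. The work goes in short steps, Python scripts to look and compute and a tool call to move; the robot and the scene stay as the last step left them, time stands still between calls to the robot, and variables do not carry over. Pictures are saved under pics/ and viewed, and the job is handed in when it is done.

Besides the shell and the picture viewer there is one more tool, called after "Call:" as name(argument=value, ...) on one line, values as JSON. arm_command: Moves the arm, as the interface text tells. Shift numbers are shares of 400 mm and turn numbers shares of 45 degrees, none past 1 either way. Its arguments: {"type":"object","properties":{"series":{"type":"array"},"hand":{"type":"number"},"newtons":{"type":"number"}},"required":["series"]}

```bash
mkdir -p pics; python3 - <<'E'
from workcell import env, grab_frame
import cv2
s=env.state();print({k:s[k] for k in('time_s','ee_pos','ee_rot','gripper_width','force')})
for n in("scene","top","wrist"):
    g=grab_frame(n);cv2.imwrite(f"pics/{n}0.png",g["frame"][:,:,::-1])
    print(n,g["intrinsics"].tolist() if hasattr(g["intrinsics"],'tolist') else g["intrinsics"],[ (k,g[k]) for k in g if k in("R","t","tool_from_camera")])
E
```

```text
{'time_s': 0.0, 'ee_pos': array([163.05725653, 550.90092098, 224.15273967]), 'ee_rot': array([-1.79901628e+02, -7.16931821e-05,  1.63512422e+02]), 'gripper_width': 91.09549824771143, 'force': array([ 0.13069607,  0.45481057, -0.43537471])}
scene [[348.0227599903544, 0.0, 252.5425731667753], [0.0, 348.0227599903544, 192.76412344341725], [0.0, 0.0, 1.0]] [('R', array([[ 0.61875472,  0.7855423 , -0.00811711],
       [ 0.6654346 , -0.5295843 , -0.52605823],
       [-0.41753969,  0.32009961, -0.85040981]])), ('t', array([-341.15311967, -276.1139596 , 1502.43578182]))]
top [[492.2196118256026, 0.0, 251.76757469372666], [0.0, 492.2196118256026, 187.81174919434605], [0.0, 0.0, 1.0]] [('R', array([[ 0.03069431, -0.99951274, -0.00566963],
       [-0.97876235, -0.02890587, -0.20295001],
       [ 0.20268723,  0.01177863, -0.97917269]])), ('t', array([  12.40293157,  573.70178911, 1632.01872964]))]
wrist [[318.76130659890407, 0.0, 253.5215288743034], [0.0, 318.76130659890407, 192.65418555448983], [0.0, 0.0, 1.0]] [('tool_from_camera', array([[ 5.92299654e-04, -9.66675522e-01, -2.56004070e-01,
         7.26136416e+01],
       [ 9.99999795e-01,  6.34836802e-04, -8.35208001e-05,
         1.17830784e-01],
       [ 2.43258318e-04, -2.56003968e-01,  9.66675700e-01,
        -1.59996268e+02],
       [ 0.00000000e+00,  0.00000000e+00,  0.00000000e+00,
         1.00000000e+00]]))]
```

View pics/scene0.png

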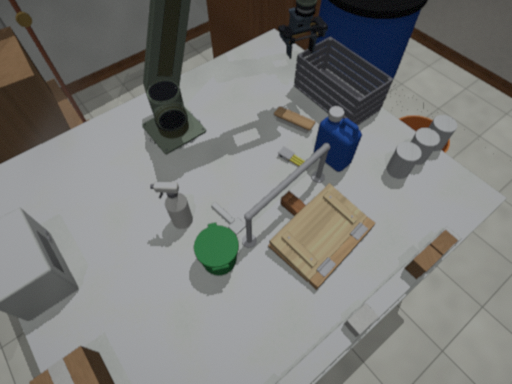

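View pics/top0.png

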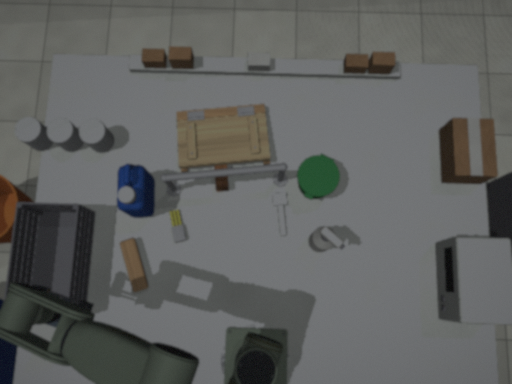

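View pics/wrist0.png

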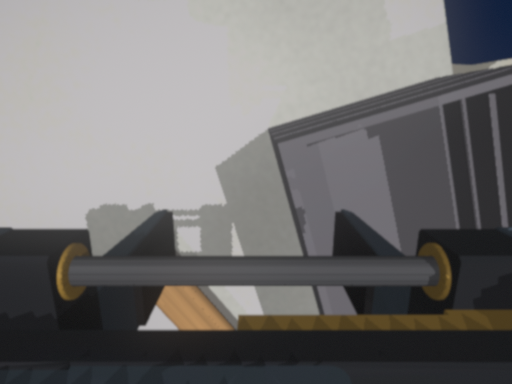

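The top view shows the panel around (223,135), the rail across (170–285, 175) and the wedge tail just below it at (222,184). I'll zoom in for the measurements.

```bash
python3 - <<'E'
import cv2
a=cv2.imread("pics/top0.png")[90:250,100:300];cv2.imwrite("pics/topz.png",cv2.resize(a,None,fx=3.75,fy=3.75,interpolation=cv2.INTER_CUBIC))
a=cv2.imread("pics/scene0.png")[130:290,190:390];cv2.imwrite("pics/scenez.png",cv2.resize(a,None,fx=3.75,fy=3.75,interpolation=cv2.INTER_CUBIC))
E
```

```text
(no output)
```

View pics/topz.png

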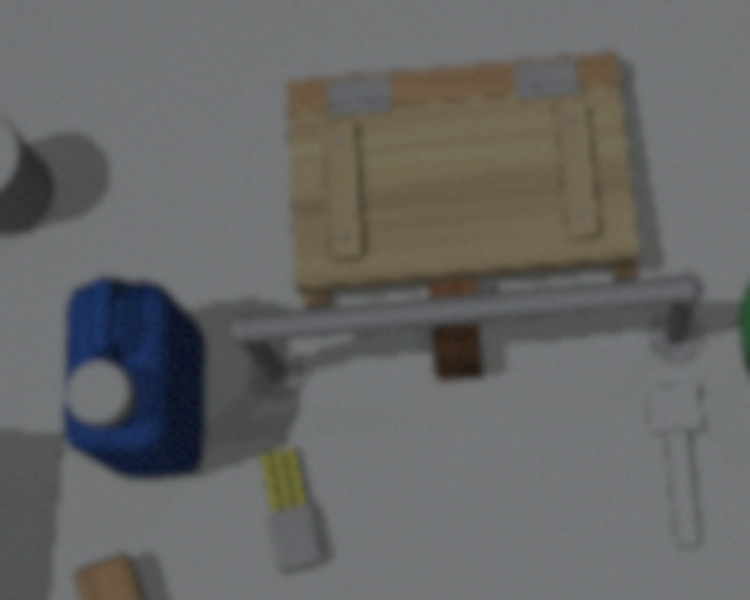

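View pics/scenez.png

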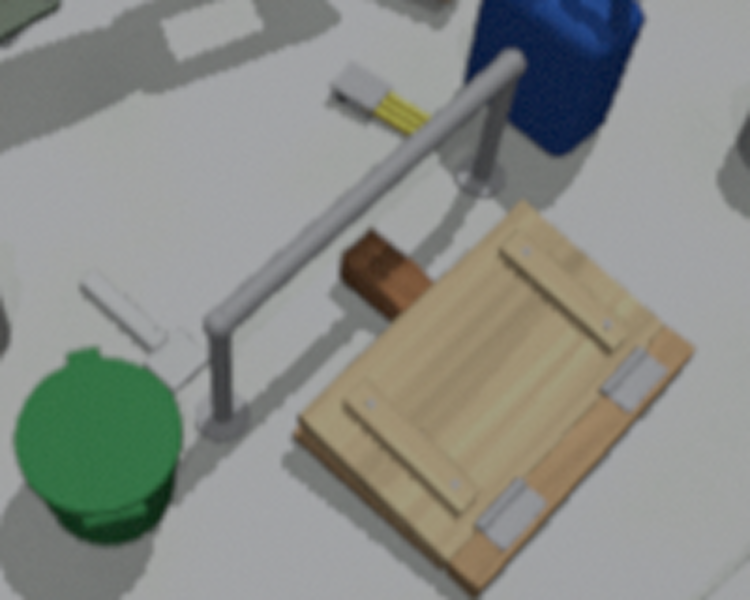

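```bash
cat > h.py <<'E'
import numpy as np
from workcell import env, grab_frame
C={}
for n in("scene","top"):
    g=grab_frame(n);C[n]=(np.array(g["intrinsics"]),np.array(g["R"]),np.array(g["t"]))
def bp(n,u,v,z):
    K,R,t=C[n];c=-R.T@t;d=R.T@np.linalg.solve(K,[u,v,1]);return c+d*(z-c[2])/d[2]
def pj(n,X):
    K,R,t=C[n];p=K@(R@np.array(X,float)+t);return p[:2]/p[2]
def zt(u,v):return (u+.5)/3.75-.5+100,(v+.5)/3.75-.5+90
def zs(u,v):return (u+.5)/3.75-.5+190,(v+.5)/3.75-.5+130
E
python3 - <<'E'
from h import *
print({n:-C[n][1].T@C[n][2] for n in C})
np.set_printoptions(precision=1,suppress=True)
T=lambda u,v,z:bp("top",*zt(u,v),z);S=lambda u,v,z:bp("scene",*zs(u,v),z)
print("rail top",T(237,330,185),T(695,285,185),"scene",S(220,322,185),S(513,60,185))
print("post feet top",T(677,342,0),T(272,388,0),"scene",S(222,420,0),S(481,180,0))
print("panel front top",T(299,290,63),T(637,262,63),"scene",S(300,425,63),S(524,203,63))
print("panel rear",T(290,82,36),T(620,55,36),)
print("tail rear bottom",T(438,378,0),T(481,376,0))
print("tail scene",S(372,232,50),S(343,262,50),S(345,285,0), S(433,283,50))
E
```

```text
{'scene': array([1022.15245158, -359.16452071, 1129.66493308]), 'top': array([ 230.34765065,    9.75729739, 1714.53126668])}
rail top [571.7 312.8 185. ] [622.6 -75.9 185. ] scene [614.7 -64.5 185. ] [567.  316.6 185. ]
post feet top [613.6 -70.1   0. ] [557.7 312.5   0. ] scene [617.9 -69.    0. ] [572.1 309.4   0. ]
panel front top [638.4 282.3  63. ] [674.2 -28.8  63. ] scene [687.  -34.2  63. ] [642.9 286.   63. ]
panel rear [850.4 307.9  36. ] [886.9  -8.2  36. ]
tail rear bottom [572.  155.6   0. ] [575.2 115.    0. ]
tail scene [570.3 154.3  50. ] [578.5 110.1  50. ] [579.4 116.    0. ] [649.3 161.8  50. ]
```

```bash
cat > ov.py <<'E'
from h import *
import cv2
def wedge(tx,ty,yaw):
    c,s=np.cos(np.radians(yaw)),np.sin(np.radians(yaw))
    P=[]
    for y in(-22,22):
        for x,z in((-30,0),(-30,50),(30,50),(74,36)): 
            P.append((tx+c*x-s*y,ty+s*x+c*y,z))
    return P
E=[(0,1),(1,2),(2,3),(4,5),(5,6),(6,7),(0,4),(1,5),(2,6)]
def draw(n,box,f,prs,out,src):
    a=cv2.imread(src)[box[1]:box[3],box[0]:box[2]]
    a=cv2.resize(a,None,fx=f,fy=f,interpolation=cv2.INTER_CUBIC);a=cv2.convertScaleAbs(a,alpha=1.8)
    b=a.copy()
    for col,p in prs:
        P=wedge(*p);q=[((pj(n,X)-[box[0],box[1]]+.5)*f-.5).astype(int) for X in P]
        for i,j in E: cv2.line(b,tuple(map(int,q[i])),tuple(map(int,q[j])),col,1)
    cv2.imwrite(out,np.hstack([a,b]))
E
python3 - <<'E'
from ov import *
T=lambda u,v,z:bp("top",*zt(u,v),z)
print(T(454,283,42),T(459.5,377,0))
p=[((0,255,0),(603,136,7.1))]
draw("top",(205,160,241,200),11,p,"pics/o1.png","pics/top0.png")
draw("scene",(272,180,318,226),8,p,"pics/o2.png","pics/scene0.png")
E
```

```text
[654.60306806 141.21848538  42.        ] [573.60061945 135.30836751   0.        ]
```

View pics/o1.png

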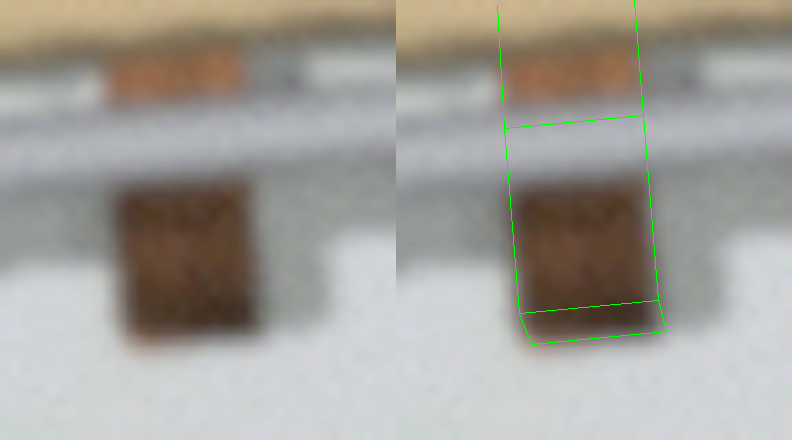

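View pics/o2.png

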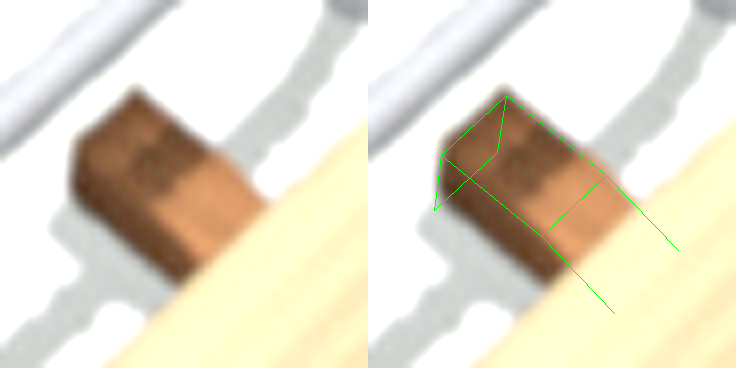

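Projected wedge model matches both pictures to about 1 px (tail about (604,137), yaw about 7°). Next: work out the pre-grasp pose.

```bash
cat > tgt.py <<'E'
from h import *
from scipy.spatial.transform import Rotation as Ro
np.set_printoptions(precision=4,suppress=True)
def Rt(th,psi):
    t,p=np.radians(th),np.radians(psi)
    z=np.array([np.sin(t)*np.cos(p),np.sin(t)*np.sin(p),-np.cos(t)])
    y=np.array([np.sin(p),-np.cos(p),0]) if 0 else -np.array([-np.sin(p),np.cos(p),0])
    x=np.cross(y,z)
    if x[0]>0: y=-y;x=-x
    return np.column_stack([x,y,z])
def go(pos,th,psi,n):
    s=env.state();R0=Ro.from_euler('xyz',s['ee_rot'],degrees=True)
    rv=np.degrees((Ro.from_matrix(Rt(th,psi))*R0.inv()).as_rotvec());d=np.array(pos)-s['ee_pos']
    print('d',d,'rv',rv,'per row',np.r_[d/400,rv/45]/n)
def grasp(tail,off,gz,psi,th,back):
    p=np.radians(psi);R=Rt(th,psi);g=np.array([tail[0]+off*np.cos(p),tail[1]+off*np.sin(p),gz])
    return g+(8-back)*R[:,2]
E
python3 - <<'E'
from tgt import *
T=lambda u,v,z:bp("top",*zt(u,v),z)
print("clip",T(285,455,10),T(300,570,10),"scr",T(675,385,10),T(688,545,10),"jug",T(90,390,240),T(135,470,0))
print("tip spray",bp("top",325,238,230))
P=grasp((604,137),-5,33,7.1,35,150);print(P,Rt(35,7.1));go(P,35,7.1,18)
print(grasp((604,137),-5,33,7.1,35,0))
E
```

```text
clip [492.4469 294.4987  10.    ] [385.6611 273.9814  10.    ] scr [569.9188 -68.526   10.    ] [419.5314 -83.431   10.    ] jug [505.8484 418.4165 240.    ] [475.5552 436.2249   0.    ]
tip spray [ 389.7567 -197.746   230.    ]
[518.215  126.3149 149.3196] [[-0.8129 -0.1236  0.5692]
 [-0.1012  0.9923  0.0709]
 [-0.5736  0.     -0.8192]]
d [ 355.0238 -424.9918  -75.5666] rv [ -2.8797 -35.1267  22.8488] per row [ 0.0493 -0.059  -0.0105 -0.0036 -0.0434  0.0282]
[603.5918 136.9492  26.4468]
```

Call:
arm_command(series=[0.0493, -0.059, -0.0105, -0.0036, -0.0434, 0.0282, 0.0493, -0.059, -0.0105, -0.0036, -0.0434, 0.0282, 0.0493, -0.059, -0.0105, -0.0036, -0.0434, 0.0282, 0.0493, -0.059, -0.0105, -0.0036, -0.0434, 0.0282, 0.0493, -0.059, -0.0105, -0.0036, -0.0434, 0.0282, 0.0493, -0.059, -0.0105, -0.0036, -0.0434, 0.0282, 0.0493, -0.059, -0.0105, -0.0036, -0.0434, 0.0282, 0.0493, -0.059, -0.0105, -0.0036, -0.0434, 0.0282, 0.0493, -0.059, -0.0105, -0.0036, -0.0434, 0.0282, 0.0493, -0.059, -0.0105, -0.0036, -0.0434, 0.0282, 0.0493, -0.059, -0.0105, -0.0036, -0.0434, 0.0282, 0.0493, -0.059, -0.0105, -0.0036, -0.0434, 0.0282, 0.0493, -0.059, -0.0105, -0.0036, -0.0434, 0.0282, 0.0493, -0.059, -0.0105, -0.0036, -0.0434, 0.0282, 0.0493, -0.059, -0.0105, -0.0036, -0.0434, 0.0282, 0.0493, -0.059, -0.0105, -0.0036, -0.0434, 0.0282, 0.0493, -0.059, -0.0105, -0.0036, -0.0434, 0.0282, 0.0493, -0.059, -0.0105, -0.0036, -0.0434, 0.0282], hand=1)

```text
time_s: 1.95
ee_pos: [518.9, 125.3, 149.7]
ee_rot: [-179.9, 35.2, -172.8]
force: [0.5, -0.3, -0.2]
gripper_width: 91.3
```

Call:
arm_command(series=[0, 0, 0, 0, 0, 0, 0, 0, 0, 0, 0, 0, 0, 0, 0, 0, 0, 0])

```text
time_s: 2.2
ee_pos: [518.2, 126.6, 149.6]
ee_rot: [-180.0, 35.0, -172.9]
force: [-0.4, 0.1, 0.7]
gripper_width: 91.1
```

```bash
python3 - <<'E'
from tgt import *
import cv2
s=env.state();print(s['time_s'],s['ee_pos'],s['ee_rot'],s['qpos'],s['force'])
go(grasp((604,137),-5,33,7.1,35,150),35,7.1,1)
for n in("wrist","top"):
    g=grab_frame(n);cv2.imwrite(f"pics/{n}1.png",g["frame"][:,:,::-1])
E
```

```text
2.3 [518.0474 127.6196 149.8336] [-179.9854   35.0692 -172.81  ] [ 15.5128   6.9107 127.9988 -25.0719  11.3534 -58.5321] [ 0.3492  0.0735 -0.196 ]
d [ 0.1676 -1.3047 -0.514 ] rv [ 0.0032  0.0702 -0.0816] per row [ 0.0004 -0.0033 -0.0013  0.0001  0.0016 -0.0018]
```

View pics/wrist1.png

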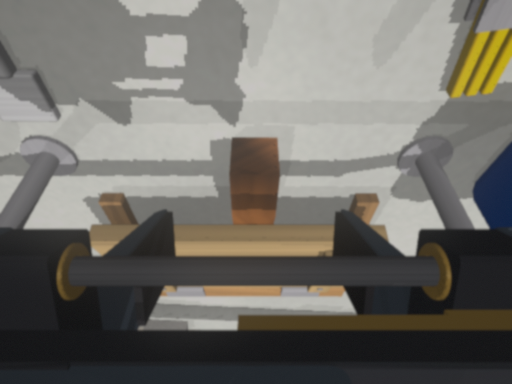

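The wrist view shows the tail centred between the fingers at (255,150–220), with the rail posts at either side. Joint 5 is close to its limit, so I'll fit simple kinematics and check the whole pull before choosing the lean.

```bash
cat > kin.py <<'E'
from tgt import *
from scipy.optimize import least_squares
D=[(np.array([72.365,18.312,89.639]),np.array([163.212,551.366,224.976]),np.array([0,0,-1.])),]
def load():
    s=env.state();return s['qpos'][:3],s['ee_pos'],Ro.from_euler('xyz',s['ee_rot'],degrees=True).as_matrix()[:,2]
D.append((np.array([15.5128,6.9107,127.9988]),np.array([518.05,127.0,149.7]),Rt(35,7.15)[:,2]))
def wc(q,p):
    a=np.radians(q);r=p[4]+p[1]*np.sin(a[1])+p[2]*np.sin(a[1]+a[2]);return np.array([r*np.cos(a[0]),r*np.sin(a[0]),p[0]+p[1]*np.cos(a[1])+p[2]*np.cos(a[1]+a[2])])
def res(p):
    return np.r_[np.concatenate([wc(q,p)-(x-p[3]*z) for q,x,z in D]),(p[4])*.05]
def fit():
    return least_squares(res,[300,400,400,250,0])
def ik(p,x,R):
    w=x-p[3]*R[:,2];q1=np.degrees(np.arctan2(w[1],w[0]))
    f=least_squares(lambda v:wc([q1,*v],p)-w,[10,125])
    s=np.radians(f.x.sum());fd=np.array([np.sin(s)*np.cos(np.radians(q1)),np.sin(s)*np.sin(np.radians(q1)),np.cos(s)])
    tool=R[:,2];side=np.cross(fd,[0,0,1])
    q5=np.degrees(np.arccos(fd@tool)); inpl=np.degrees(np.arctan2(np.cross(tool,fd)@side/np.linalg.norm(side),fd@tool))
    return q1,*f.x,q5,inpl,np.abs(f.fun).max()
E
python3 - <<'E'
from kin import *
r=fit();p=r.x;print(p,r.fun)
for th in(25,30,35,40):
  print(th)
  for off in (-86,-5,-45,-85,-125,-150):
    b=0
    if off==-86: off=-5;b=150
    print(off,b,np.round(ik(p,grasp((604,137),off,33,7.1,th,b),Rt(th,7.1)),1))
E
```

```text
[120.3783 474.1742 350.2768 237.3213  92.9017] [11.0184 -3.2842  0.2863  0.5429 -3.6028 -0.2863  4.6451]
25
-5 150 [ 14.8  10.  117.   28.4  28.2   0. ]
-5 0 [ 13.9  29.4 117.3   8.9   8.5   0. ]
-45 0 [ 14.5  26.5 123.7   5.9   5.    0. ]
-85 0 [ 15.1  23.7 130.    3.7   1.6   0. ]
-125 0 [ 15.9  20.9 136.1   4.1  -1.7   0. ]
-150 0 [ 16.5  19.3 139.8   5.5  -3.8   0. ]
30
-5 150 [ 15.4   8.2 122.5  20.   19.6   0. ]
-5 0 [ 14.1  29.2 120.6   3.5   0.4   0. ]
-45 0 [ 14.7  26.5 127.    5.   -3.2   0. ]
-85 0 [ 15.5  23.8 133.2   8.   -6.8   0. ]
-125 0 [ 16.3  21.3 139.3  11.3 -10.3   0. ]
-150 0 [ 17.   19.9 143.   13.4 -12.5   0. ]
35
-5 150 [ 15.9   7.  127.9  11.6  10.4   0. ]
-5 0 [ 14.4  29.4 123.8   9.   -8.    0. ]
-45 0 [ 15.   26.9 130.1  12.6 -11.8   0. ]
-85 0 [ 15.8  24.5 136.4  16.3 -15.6   0. ]
-125 0 [ 16.8  22.4 142.5  20.2 -19.4   0. ]
-150 0 [ 17.5  21.1 146.3  22.7 -21.9   0. ]
40
-5 150 [ 16.6   6.5 133.4   6.1   0.5   0. ]
-5 0 [ 14.6  30.1 126.8  17.3 -16.6   0. ]
-45 0 [ 15.3  27.8 133.2  21.3 -20.7   0. ]
-85 0 [ 16.2  25.8 139.4  25.5 -24.8   0. ]
-125 0 [ 17.2  24.1 145.6  29.9 -29.2   0. ]
-150 0 [ 18.   23.2 149.4  32.8 -32.2   0. ]
```

```bash
cat > fk.py <<'E'
from tgt import *
from scipy.optimize import least_squares
Q=[[72.365,18.312,89.639,0,72.044,-1.146],[15.5128,6.9107,127.9988,-25.0719,11.3534,-58.5321]]
X=[[163.212,551.366,224.976],[518.0,127.2,149.8]]
O=[Ro.from_euler('xyz',[180,0,163.51],degrees=True),Ro.from_euler('xyz',[-179.99,35.05,-172.84],degrees=True)]
def fk(q,p):
    h,L2,L3,L6,e,dl,c=p
    A=Ro.from_euler('z',q[0]+dl,degrees=True)
    B=A*Ro.from_euler('y',q[1],degrees=True);C=A*Ro.from_euler('y',q[1]+q[2],degrees=True)
    R=C*Ro.from_euler('ZYZ',[q[3],q[4],q[5]+c],degrees=True)
    return A.apply([e,0,h])+B.apply([0,0,L2])+C.apply([0,0,L3])+R.apply([0,0,L6]),R
def res(p):
    o=[]
    for q,x,r in zip(Q,X,O):
        P,R=fk(q,p);o+=list(P-x)+list(np.degrees((R.inv()*r).as_rotvec())*3)
    return np.array(o+[(p[4])*.02])
f=least_squares(res,[120,470,350,240,90,1.1,91]);PP=f.x
def ik(x,R,q0):
    g=least_squares(lambda q:np.r_[fk(q,PP)[0]-x,np.degrees((fk(q,PP)[1].inv()*R).as_rotvec())*5],q0);return g.x,np.abs(g.fun).max()
E
python3 - <<'E'
from fk import *
print(PP,f.fun)
F=Ro.from_euler('z',180,degrees=True)
for th in (30,35):
 for fl in(0,1):
  for off,gz in((-5,33),(-130,33),(-130,100),(-130,160)):
   R=Ro.from_matrix(Rt(th,7.1))
   if fl:R=R*F
   for q0 in([15,20,130,-60,10,-30],[15,20,130,200,15,-110],[15,20,130,200,15,100]):
    q,e=ik(grasp((604,137),off,gz,7.1,th,0),R,q0)
    if e<.1:print(th,fl,off,gz,np.round(q,1))
E
```

```text
[ 59.4807 635.9032 401.7849 314.3775  -7.0362   1.1067  91.0191] [ 0.3725 -0.1132 -0.0035  0.015   0.      0.2659 -0.0074  0.0436  0.0035
  1.9455  0.0411 -0.2659 -0.1407]
30 0 -5 33 [ 13.6  24.  124.4 -64.2   4.2 -20.3]
30 0 -5 33 [  13.6   24.   124.4  295.8    4.2 -380.3]
30 0 -5 33 [ 13.6  24.  124.4 115.8  -4.2 159.7]
30 0 -130 33 [  16.4   17.1  139.6 -140.3    8.1   58.6]
30 0 -130 33 [  16.4   17.1  139.6   39.7   -8.1 -121.4]
30 0 -130 33 [ 16.4  17.1 139.6 219.7   8.1  58.6]
30 0 -130 100 [ 16.4   9.5 133.7 -35.6   8.9 -46.7]
30 0 -130 100 [  16.4    9.5  133.7  144.4   -8.9 -226.7]
30 0 -130 100 [ 16.4   9.5 133.7 144.4  -8.9 133.3]
30 0 -130 160 [ 16.4   4.2 127.7 -16.   19.2 -66.8]
30 0 -130 160 [ 16.4   4.2 127.7 -16.   19.2 -66.8]
30 0 -130 160 [ 16.4   4.2 127.7 164.  -19.2 113.2]
30 1 -5 33 [  13.6   24.   124.4  -64.2    4.2 -200.3]
30 1 -5 33 [ 13.6  24.  124.4 -64.2   4.2 159.7]
30 1 -5 33 [ 13.6  24.  124.4 295.8   4.2 159.7]
30 1 -130 33 [  16.4   17.1  139.6 -140.3    8.1 -121.4]
30 1 -130 33 [  16.4   17.1  139.6  219.7    8.1 -121.4]
30 1 -130 33 [ 16.4  17.1
[... 957 characters left out ...]
-130 160 [ 17.2   3.5 131.3 148.9 -12.4 128.6]
35 1 -5 33 [  14.    24.2  128.2 -146.8    8.4 -117.3]
35 1 -5 33 [  14.    24.2  128.2  213.2    8.4 -117.3]
35 1 -5 33 [ 14.   24.2 128.2 213.2   8.4 242.7]
35 1 -130 33 [  17.2   17.9  143.5 -157.7   17.1 -103.2]
35 1 -130 33 [  17.2   17.9  143.5  202.3   17.1 -103.2]
35 1 -130 33 [ 17.2  17.9 143.5 202.3  17.1 256.8]
35 1 -130 100 [  17.2    9.3  137.4 -100.9    6.5 -160.9]
35 1 -130 100 [  17.2    9.3  137.4  259.1    6.5 -160.9]
35 1 -130 100 [ 17.2   9.3 137.4 259.1   6.5 199.1]
35 1 -130 160 [  17.2    3.5  131.3  -31.1   12.4 -231.4]
35 1 -130 160 [ 17.2   3.5 131.3 148.9 -12.4 -51.4]
35 1 -130 160 [ 17.2   3.5 131.3 328.9  12.4 128.6]
```

```bash
python3 - <<'E'
from fk import *
for th in (22,25,27):
  q=Q[1]
  for off,gz,b in((-14,35,150),(-14,35,100),(-14,35,50),(-14,35,0),(-54,35,0),(-94,35,0),(-114,35,0),(-139,35,0)):
    q,e=ik(grasp((604,137),off,gz,7.1,th,b),Ro.from_matrix(Rt(th,7.1)),q);print(th,off,b,np.round(q,1),round(e,2))
P=grasp((604,137),-14,35,7.1,25,150);go(P,25,7.1,6)
E
```

```text
22 -14 150 [ 14.1  10.1 114.4  -5.4  33.8 -79. ] 0.0
22 -14 100 [ 13.7  14.4 116.6  -6.3  27.3 -78.2] 0.0
22 -14 50 [ 13.4  19.  118.3  -7.8  21.1 -76.9] 0.0
22 -14 0 [ 13.2  23.9 119.3 -10.3  15.2 -74.4] 0.0
22 -54 0 [ 13.8  21.5 124.3 -13.3  12.7 -70.8] 0.0
22 -94 0 [ 14.5  19.  129.2 -17.8  10.5 -65.6] 0.0
22 -114 0 [ 15.   17.8 131.5 -20.8   9.5 -62.1] 0.0
22 -139 0 [ 15.6  16.3 134.5 -25.7   8.3 -56.7] 0.0
25 -14 150 [ 14.5   8.9 117.6  -7.4  28.9 -76.8] 0.0
25 -14 100 [ 14.1  13.5 119.6  -9.   22.4 -75.3] 0.0
25 -14 50 [ 13.7  18.4 120.9 -11.8  16.2 -72.7] 0.0
25 -14 0 [ 13.4  23.6 121.6 -17.3  10.5 -67.3] 0.0
25 -54 0 [ 14.1  21.2 126.6 -24.5   8.2 -59.4] 0.0
25 -94 0 [ 14.9  18.8 131.4 -36.6   6.3 -46.5] 0.0
25 -114 0 [ 15.3  17.6 133.8 -45.5   5.5 -37.2] 0.0
25 -139 0 [ 16.   16.2 136.7 -59.7   4.9 -22.3] 0.0
27 -14 150 [ 14.8   8.2 119.8  -9.3  25.6 -74.8] 0.0
27 -14 100 [ 14.3  13.  121.6 -11.7  19.  -72.5] 0.0
27 -14 50 [ 13.9  18.1 122.7 -16.2  12.9 -68.1] 0.0
27 -14 0 [ 13.5  23.4 123.1 -27.1   7.5 -57.4] 0.0
27 -54 0 [ 14.2  21.1 128.1 -42.4   5.5 -41.4] 0.0
27 -94 0 [ 15.1  18.8 132.9 -68.5   4.4 -14.5] 0.0
27 -114 0 [ 15.6  17.6 135.3 -84.3   4.4   1.8] 0.0
27 -139 0 [  16.3   16.2  138.2 -102.2    4.8   20.4] 0.0
d [12.5293  0.9042 14.256 ] rv [-1.2221  9.9615 -0.0337] per row [ 0.0052  0.0004  0.0059 -0.0045  0.0369 -0.0001]
```

At 35° the pull would run joint 4 out of its range. A 25° lean with the grasp nearer the rear of the tail stays within range, so I'll use that.

Call:
arm_command(series=[0.0052, 0.0004, 0.0059, -0.0045, 0.0369, 0, 0.0052, 0.0004, 0.0059, -0.0045, 0.0369, 0, 0.0052, 0.0004, 0.0059, -0.0045, 0.0369, 0, 0.0052, 0.0004, 0.0059, -0.0045, 0.0369, 0, 0.0052, 0.0004, 0.0059, -0.0045, 0.0369, 0, 0.0052, 0.0004, 0.0059, -0.0045, 0.0369, 0, 0, 0, 0, 0, 0, 0, 0, 0, 0, 0, 0, 0])

```text
time_s: 3.37
ee_pos: [530.9, 127.6, 163.6]
ee_rot: [180.0, 25.0, -172.9]
force: [-0.1, 0.4, 0.1]
gripper_width: 90.8
```

```bash
python3 - <<'E'
from fk import *
import cv2
s=env.state();print(s['time_s'],s['ee_pos'],s['ee_rot'],s['qpos'])
g=grab_frame("wrist");cv2.imwrite("pics/wrist2.png",g["frame"][:,:,::-1])
T=np.array(g["tool_from_camera"]);K=np.array(g["intrinsics"]);R=Ro.from_euler('xyz',s['ee_rot'],degrees=True).as_matrix()
np.savez("w2.npz",T=T,K=K,R=R,p=s['ee_pos'])
a=cv2.imread("pics/wrist2.png")
import ov
def pw(X):
    c=np.linalg.solve(T,np.r_[R.T@(np.array(X)-s['ee_pos']),1])[:3];u=K@c;return u[:2]/u[2]
P=ov.wedge(604,137,7.1)
b=cv2.resize(a,None,fx=1.5,fy=1.5)
for i,j in ov.E: cv2.line(b,tuple(int(v*1.5) for v in pw(P[i])),tuple(int(v*1.5) for v in pw(P[j])),(0,255,0),1)
cv2.imwrite("pics/w2o.png",b)
E
```

```text
3.4667 [529.8469 127.3616 162.8898] [-179.9871   24.9409 -172.8984] [ 14.0578   8.618  117.8543  -6.0952  28.887  -78.3454]
```

View pics/w2o.png

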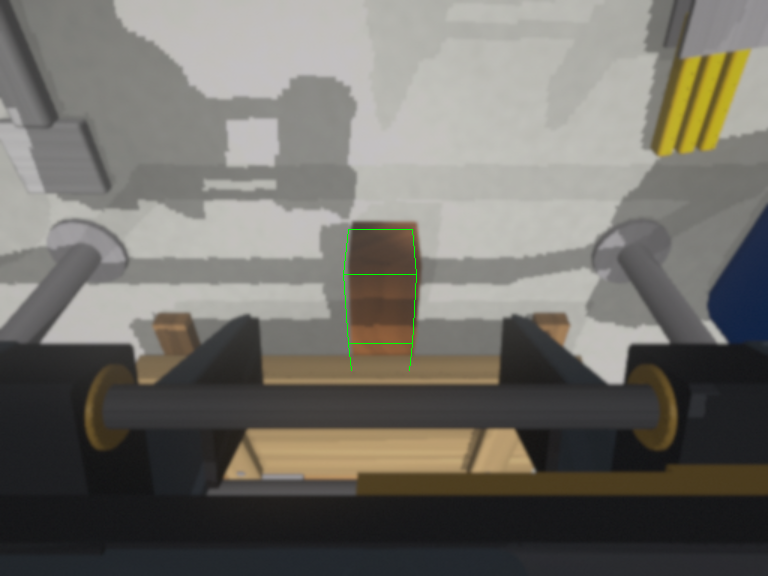

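```bash
python3 - <<'E'
from tgt import *
for b,n in((40,1),(0,1)): go(grasp((600.5,138.2),-13,33,7.1,25,b),25,7.1,n)
E
```

```text
d [  44.2363    7.5114 -101.0533] rv [ 0.0121 -0.0486  0.001 ] per row [ 0.1106  0.0188 -0.2526  0.0003 -0.0011  0.    ]
d [  61.0114    9.6008 -137.3056] rv [ 0.0121 -0.0486  0.001 ] per row [ 0.1525  0.024  -0.3433  0.0003 -0.0011  0.    ]
```

Call:
arm_command(series=[0.0184, 0.0031, -0.0421, 0, 0, 0, 0.0184, 0.0031, -0.0421, 0, 0, 0, 0.0184, 0.0031, -0.0421, 0, 0, 0, 0.0184, 0.0031, -0.0421, 0, 0, 0, 0.0184, 0.0031, -0.0421, 0, 0, 0, 0.0184, 0.0031, -0.0421, 0, 0, 0, 0, 0, 0, 0, 0, 0, 0, 0, 0, 0, 0, 0])

```text
time_s: 4.28
ee_pos: [574.1, 134.8, 61.6]
ee_rot: [-180.0, 24.9, -172.9]
force: [0.1, -0.4, 0.2]
gripper_width: 91.3
```

```bash
python3 - <<'E'
from fk import *
import cv2
s=env.state();print(s['time_s'],s['ee_pos'],s['ee_rot'],s['qpos'],s['force'])
for n in("wrist","scene"):
    g=grab_frame(n);cv2.imwrite(f"pics/{n}3.png",g["frame"][:,:,::-1])
a=cv2.imread("pics/scene3.png")[130:290,190:390];cv2.imwrite("pics/s3z.png",cv2.resize(a,None,fx=3.75,fy=3.75,interpolation=cv2.INTER_CUBIC))
go(grasp((600.5,138.2),-13,33,7.1,25,0),25,7.1,4)
E
```

```text
4.3833 [574.7941 135.0086  63.2826] [ 179.9914   25.0467 -172.9068] [ 13.6116  20.4999 119.8632 -10.6819  14.9798 -73.7632] [0.5246 0.2087 0.1717]
d [ 15.9228   1.9316 -38.0184] rv [-0.03    0.1049  0.0048] per row [ 0.01    0.0012 -0.0238 -0.0002  0.0006  0.    ]
```

View pics/wrist3.png

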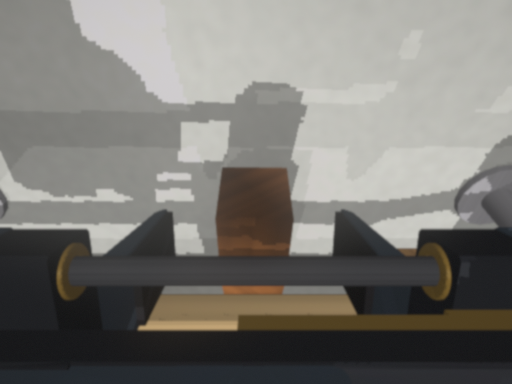

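View pics/s3z.png

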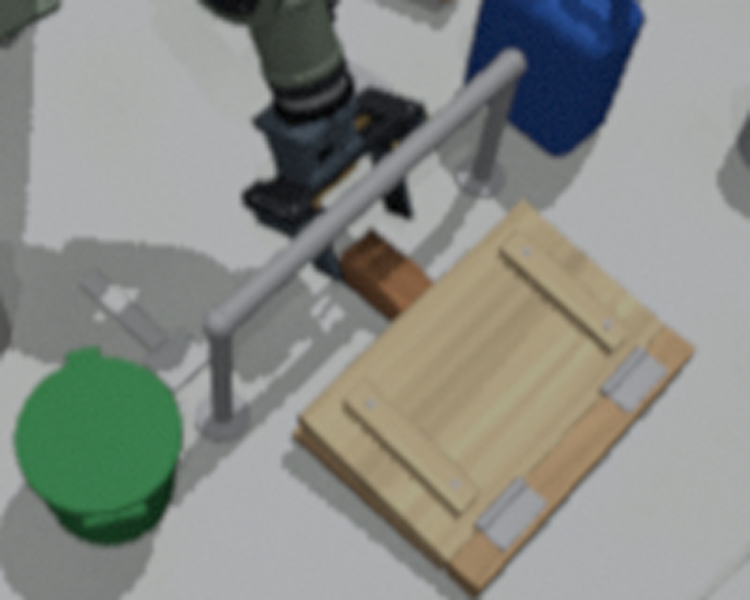

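The tail is centred between the fingers (215–293 against finger tips at 172 and 336), and the rail is clear in front of the gripper body. Going in.

Call:
arm_command(series=[0.01, 0.0012, -0.0238, 0, 0, 0, 0.01, 0.0012, -0.0238, 0, 0, 0, 0.01, 0.0012, -0.0238, 0, 0, 0, 0.01, 0.0012, -0.0238, 0, 0, 0, 0, 0, 0, 0, 0, 0, 0, 0, 0, 0, 0, 0])

```text
time_s: 4.98
ee_pos: [590.5, 136.7, 23.0]
ee_rot: [-180.0, 24.9, -172.9]
force: [-0.7, 0.1, 0.1]
gripper_width: 91.4
```

```bash
python3 - <<'E'
from fk import *
import cv2
s=env.state();print(s['time_s'],s['ee_pos'],s['ee_rot'],s['qpos'],s['force'])
for n in("wrist",):
    g=grab_frame(n);cv2.imwrite(f"pics/{n}4.png",g["frame"][:,:,::-1])
E
```

```text
5.0833 [590.8228 136.8817  24.1882] [ 179.998    24.9763 -172.9101] [ 13.3743  25.3042 119.9032 -14.9831  10.2909 -69.5466] [-0.0089  0.0727 -0.4022]
```

View pics/wrist4.png

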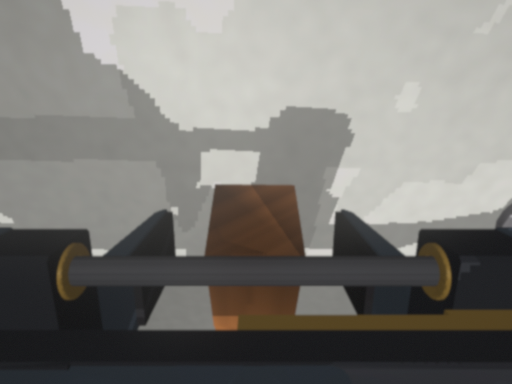

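The tail is centred between the pads. Closing.

Call:
arm_command(series=[0, 0, 0, 0, 0, 0, 0, 0, 0, 0, 0, 0, 0, 0, 0, 0, 0, 0, 0, 0, 0, 0, 0, 0, 0, 0, 0, 0, 0, 0, 0, 0, 0, 0, 0, 0, 0, 0, 0, 0, 0, 0, 0, 0, 0, 0, 0, 0], hand=0, newtons=45)

```text
time_s: 5.8
ee_pos: [590.8, 136.9, 24.5]
ee_rot: [180.0, 25.0, -172.9]
force: [-0.4, 0.9, 0.9]
gripper_width: 43.5
```

```bash
python3 - <<'E'
from fk import *
import cv2
s=env.state();print(s['time_s'],s['ee_pos'],s['ee_rot'],s['qpos'],s['force'],s['gripper_width'])
E
```

```text
5.9 [590.788  136.8494  24.4776] [ 179.9814   24.9954 -172.9466] [ 13.372   25.2716 119.9094 -14.9716  10.2977 -69.5282] [-1.1116 -0.3088  1.0843] 44.2644251335204
```

Grip is on the 44 mm tail. First tug: 20 mm, then stop 1 s.

Call:
arm_command(series=[-0.0099, -0.0012, 0, 0, 0, 0, -0.0099, -0.0012, 0, 0, 0, 0, -0.0099, -0.0012, 0, 0, 0, 0, -0.0099, -0.0012, 0, 0, 0, 0, -0.0099, -0.0012, 0, 0, 0, 0, 0, 0, 0, 0, 0, 0, 0, 0, 0, 0, 0, 0, 0, 0, 0, 0, 0, 0, 0, 0, 0, 0, 0, 0, 0, 0, 0, 0, 0, 0, 0, 0, 0, 0, 0, 0, 0, 0, 0, 0, 0, 0, 0, 0, 0, 0, 0, 0, 0, 0, 0, 0, 0, 0, 0, 0, 0, 0, 0, 0, 0, 0, 0, 0, 0, 0, 0, 0, 0, 0, 0, 0])

```text
time_s: 7.32
ee_pos: [570.8, 134.6, 24.4]
ee_rot: [180.0, 25.0, -172.9]
force: [-2.7, 4.9, 2.0]
gripper_width: 43.5
```

```bash
python3 - <<'E'
from fk import *
import cv2
s=env.state();print(s['time_s'],s['ee_pos'],s['ee_rot'],s['qpos'],s['force'],s['gripper_width'])
for n in("wrist","scene"):
    g=grab_frame(n);cv2.imwrite(f"pics/{n}5.png",g["frame"][:,:,::-1])
a=cv2.imread("pics/scene5.png")[130:290,190:390];b=cv2.resize(cv2.imread("pics/wrist5.png"),(400,300))
a=cv2.resize(a,(400,320),interpolation=cv2.INTER_CUBIC)
cv2.imwrite("pics/s5z.png",np.hstack([a[:300],b]))
E
```

```text
7.4167 [570.8473 134.6049  24.4475] [ 179.9939   24.9917 -172.9006] [ 13.6758  24.0828 122.4823 -17.9387   9.0188 -66.3038] [-3.7336  3.4015  2.268 ] 44.20085803754391
```

View pics/s5z.png

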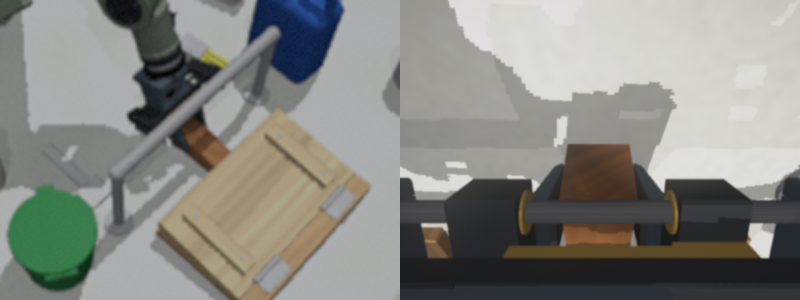

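The wedge came back with the gripper and more of its slope shows in front of the panel. Joint margins are good. Second tug.

Call:
arm_command(series=[-0.0099, -0.0012, 0, 0, 0, 0, -0.0099, -0.0012, 0, 0, 0, 0, -0.0099, -0.0012, 0, 0, 0, 0, -0.0099, -0.0012, 0, 0, 0, 0, -0.0099, -0.0012, 0, 0, 0, 0, 0, 0, 0, 0, 0, 0, 0, 0, 0, 0, 0, 0, 0, 0, 0, 0, 0, 0, 0, 0, 0, 0, 0, 0, 0, 0, 0, 0, 0, 0, 0, 0, 0, 0, 0, 0, 0, 0, 0, 0, 0, 0, 0, 0, 0, 0, 0, 0, 0, 0, 0, 0, 0, 0, 0, 0, 0, 0, 0, 0, 0, 0, 0, 0, 0, 0, 0, 0, 0, 0, 0, 0])

```text
time_s: 8.93
ee_pos: [551.2, 131.9, 24.4]
ee_rot: [-180.0, 25.0, -172.9]
force: [1.8, -5.7, 1.7]
gripper_width: 43.8
```

```bash
python3 - <<'E'
from fk import *
import cv2
s=env.state();print(s['time_s'],s['ee_pos'],s['ee_rot'],s['qpos'],s['force'],s['gripper_width'])
for n in("top","scene"):
    g=grab_frame(n);cv2.imwrite(f"pics/{n}6.png",g["frame"][:,:,::-1])
a=cv2.imread("pics/scene6.png")[130:280,190:390];b=cv2.imread("pics/top6.png")[90:240,130:330]
cv2.imwrite("pics/s6z.png",np.hstack([cv2.resize(a,(400,300),interpolation=2),cv2.resize(b,(400,300),interpolation=2)]))
E
```

```text
9.0333 [551.207  131.8749  24.4314] [-179.9969   24.9851 -172.9312] [ 13.9567  22.9157 124.9964 -21.8844   7.8189 -62.0515] [ 1.4379 -4.9513  1.4437] 44.1557307910272
```

View pics/s6z.png

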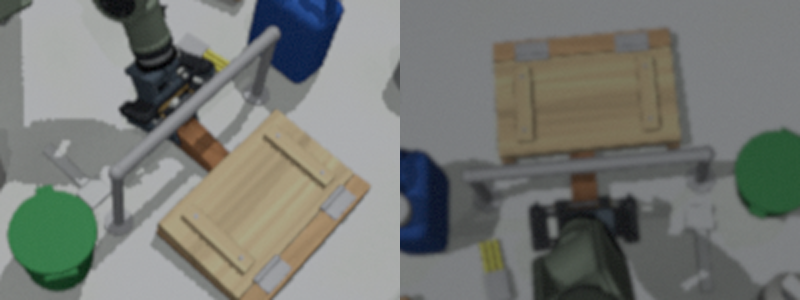

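```bash
cat > pan.py <<'E'
import sys
from h import *
import cv2
def H(f,verbose=1):
    # fit panel front-lower height by hinge rotation: front corner patches shift in scene image
    a=cv2.cvtColor(cv2.imread("pics/scene0.png"),6).astype(np.float32);b=cv2.cvtColor(cv2.imread(f),6).astype(np.float32)
    out=[]
    for X in([648,270,64],[672,0,64]):
        u=pj("scene",X);w=9
        t=cv2.getRectSubPix(a,(2*w+1,2*w+1),tuple(map(float,u)));best=None
        for dz in np.arange(-32,6,.5):
            d=pj("scene",[X[0],X[1],X[2]+dz])
            r=cv2.matchTemplate(cv2.getRectSubPix(b,(2*w+1,2*w+1),tuple(map(float,d))),t,cv2.TM_CCOEFF_NORMED)[0,0]
            if best is None or r>best[0]:best=(r,dz)
        out.append(best)
    return out
for f in sys.argv[1:]: print(f,H(f))
E
python3 pan.py pics/scene3.png pics/scene5.png pics/scene6.png
```

```text
pics/scene3.png [(np.float32(0.9993056), np.float64(0.0)), (np.float32(0.98476994), np.float64(-0.5))]
pics/scene5.png [(np.float32(0.9917214), np.float64(-0.5)), (np.float32(0.9841738), np.float64(-1.5))]
pics/scene6.png [(np.float32(0.9794208), np.float64(-2.0)), (np.float32(0.9496587), np.float64(-4.5))]
```

```bash
python3 - <<'E'
import cv2,numpy as np
o=[]
for n in("scene0","scene6"):
    a=cv2.imread(f"pics/{n}.png")[205:265,255:315];o.append(cv2.resize(a,(390,390),interpolation=2))
cv2.imwrite("pics/cmp.png",np.hstack(o))
E
```

```text
(no output)
```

View pics/cmp.png

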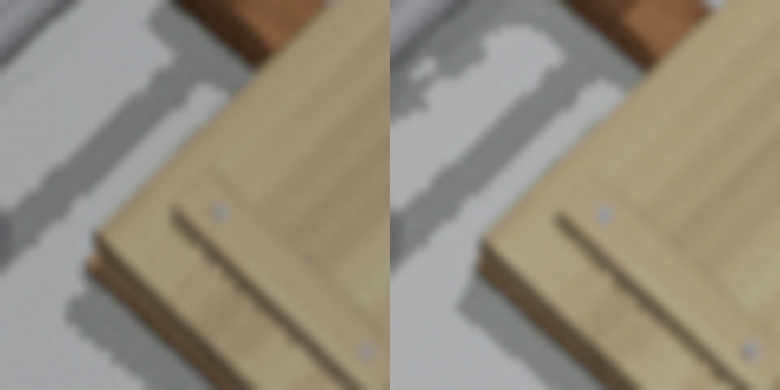

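The front corner has dropped about 1.2 px, from (97,235) to (93,243) in the zoom. That fits roughly 10 mm, so the panel is part way down and still propped. Third tug.

Call:
arm_command(series=[-0.0099, -0.0012, 0, 0, 0, 0, -0.0099, -0.0012, 0, 0, 0, 0, -0.0099, -0.0012, 0, 0, 0, 0, -0.0099, -0.0012, 0, 0, 0, 0, -0.0099, -0.0012, 0, 0, 0, 0, 0, 0, 0, 0, 0, 0, 0, 0, 0, 0, 0, 0, 0, 0, 0, 0, 0, 0, 0, 0, 0, 0, 0, 0, 0, 0, 0, 0, 0, 0, 0, 0, 0, 0, 0, 0, 0, 0, 0, 0, 0, 0, 0, 0, 0, 0, 0, 0, 0, 0, 0, 0, 0, 0, 0, 0, 0, 0, 0, 0, 0, 0, 0, 0, 0, 0, 0, 0, 0, 0, 0, 0])

```text
time_s: 10.65
ee_pos: [531.3, 130.3, 24.5]
ee_rot: [180.0, 25.0, -172.8]
force: [-2.2, 5.6, 0.4]
gripper_width: 44.0
```

```bash
python3 - <<'E'
from fk import *
import cv2
s=env.state();print(s['time_s'],s['ee_pos'],s['ee_rot'],s['qpos'],s['force'],s['gripper_width'])
for n in("wrist","scene"):
    g=grab_frame(n);cv2.imwrite(f"pics/{n}7.png",g["frame"][:,:,::-1])
o=[cv2.resize(cv2.imread(f"pics/{n}.png")[205:265,255:315],(300,300),interpolation=2) for n in("scene0","scene7")]
o=[np.hstack(o)];cv2.imwrite("pics/s7.png",o[0])
E
```

```text
10.75 [531.2376 130.3087  24.424 ] [ 179.9763   25.0238 -172.8315] [ 14.3658  21.7525 127.5252 -27.2466   6.5956 -56.3802] [-1.9806  5.2998  0.0991] 43.899192325309755
```

View pics/s7.png

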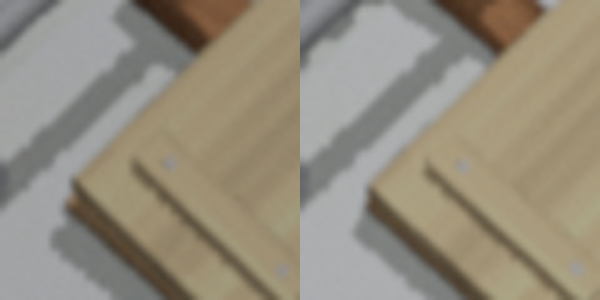

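View pics/wrist7.png

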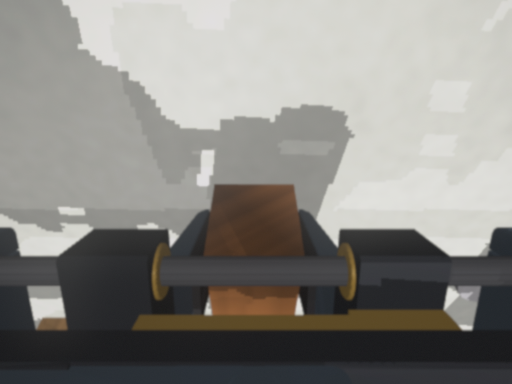

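No slip: the tail's rear edge is still at row 185 in the wrist view. Next tug is slightly shorter so it stays in the second window.

Call:
arm_command(series=[-0.0099, -0.0012, 0, 0, 0, 0, -0.0099, -0.0012, 0, 0, 0, 0, -0.0099, -0.0012, 0, 0, 0, 0, 0, 0, 0, 0, 0, 0, 0, 0, 0, 0, 0, 0, 0, 0, 0, 0, 0, 0, 0, 0, 0, 0, 0, 0, 0, 0, 0, 0, 0, 0, 0, 0, 0, 0, 0, 0, 0, 0, 0, 0, 0, 0, 0, 0, 0, 0, 0, 0, 0, 0, 0, 0, 0, 0, 0, 0, 0, 0, 0, 0, 0, 0, 0, 0, 0, 0, 0, 0, 0, 0, 0, 0])

```text
time_s: 12.1
ee_pos: [519.3, 128.0, 24.4]
ee_rot: [-180.0, 25.0, -172.9]
force: [-3.6, 0.4, 4.7]
gripper_width: 43.8
```

Call:
arm_command(series=[-0.0099, -0.0012, 0, 0, 0, 0, -0.0099, -0.0012, 0, 0, 0, 0, -0.0099, -0.0012, 0, 0, 0, 0, -0.0099, -0.0012, 0, 0, 0, 0, 0, 0, 0, 0, 0, 0, 0, 0, 0, 0, 0, 0, 0, 0, 0, 0, 0, 0, 0, 0, 0, 0, 0, 0, 0, 0, 0, 0, 0, 0, 0, 0, 0, 0, 0, 0, 0, 0, 0, 0, 0, 0, 0, 0, 0, 0, 0, 0, 0, 0, 0, 0, 0, 0, 0, 0, 0, 0, 0, 0, 0, 0, 0, 0, 0, 0, 0, 0, 0, 0, 0, 0])

```text
time_s: 13.43
ee_pos: [504.1, 126.5, 24.5]
ee_rot: [180.0, 25.0, -172.9]
force: [5.0, 1.8, -4.4]
gripper_width: 43.8
```

```bash
python3 - <<'E'
from fk import *
import cv2
s=env.state();print(s['time_s'],s['ee_pos'],s['ee_rot'],s['qpos'],s['force'],s['gripper_width'])
for n in("wrist","scene"):
    g=grab_frame(n);cv2.imwrite(f"pics/{n}8.png",g["frame"][:,:,::-1])
o=[cv2.resize(cv2.imread(f"pics/{n}.png")[205:265,255:315],(300,300),interpolation=2) for n in("scene7","scene8")]
cv2.imwrite("pics/s8.png",np.hstack(o))
E
```

```text
13.5333 [504.1556 126.5199  24.5244] [ 179.9814   25.0358 -172.8965] [ 14.8498  20.1589 130.9146 -38.5429   5.2226 -44.5472] [ 5.3487  1.4753 -4.6343] 43.885616201002776
```

View pics/s8.png

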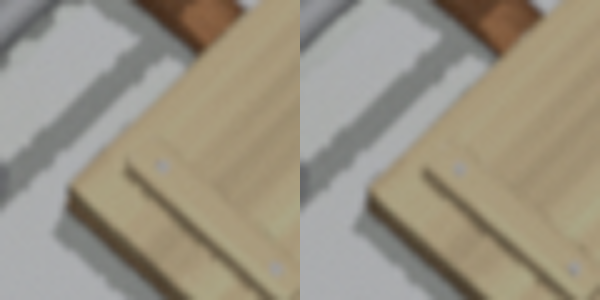

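View pics/wrist8.png

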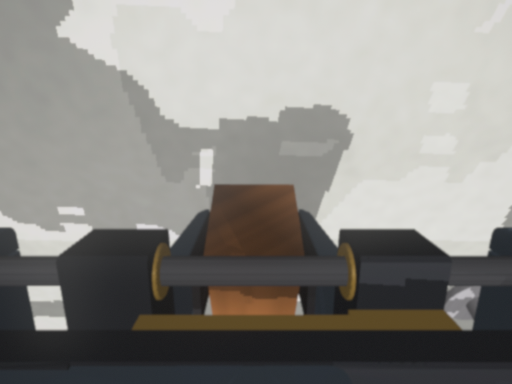

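87 mm out with no slip. Tugging on, while watching joints 4 and 5.

Call:
arm_command(series=[-0.0099, -0.0012, 0, 0, 0, 0, -0.0099, -0.0012, 0, 0, 0, 0, -0.0099, -0.0012, 0, 0, 0, 0, -0.0099, -0.0012, 0, 0, 0, 0, -0.0099, -0.0012, 0, 0, 0, 0, 0, 0, 0, 0, 0, 0, 0, 0, 0, 0, 0, 0, 0, 0, 0, 0, 0, 0, 0, 0, 0, 0, 0, 0, 0, 0, 0, 0, 0, 0, 0, 0, 0, 0, 0, 0, 0, 0, 0, 0, 0, 0, 0, 0, 0, 0, 0, 0, 0, 0, 0, 0, 0, 0, 0, 0, 0, 0, 0, 0, 0, 0, 0, 0, 0, 0, 0, 0, 0, 0, 0, 0])

```text
time_s: 15.05
ee_pos: [482.8, 123.3, 24.4]
ee_rot: [-179.9, 24.9, -172.9]
force: [-5.1, -0.4, 8.1]
gripper_width: 43.4
```

```bash
python3 - <<'E'
from fk import *
s=env.state();print(s['time_s'],s['ee_pos'],s['ee_rot'],s['qpos'],s['force'],s['gripper_width'])
import fk
q=s['qpos'];print(fk.fk(q,PP)[0])
Q.append(list(q));X.append(list(s['ee_pos']));O.append(Ro.from_euler('xyz',s['ee_rot'],degrees=True))
f=least_squares(res,PP);fk.PP=f.x;print(f.x,np.abs(f.fun).max())
R=Ro.from_matrix(Rt(25,7.1))
for d in(10,20,30,40):
    q,e=ik(s['ee_pos']+d*np.array([-.992,-.124,0]),R,q);print(d,np.round(q,1),e)
# after release: tilt variants, raise
for th in(25,20,15,10,0):
  for dz in(0,60):
    q,e=ik(s['ee_pos']+[0,0,dz],Ro.from_matrix(Rt(th,7.1)),[15,19,133,-20,10,-50]);print(th,dz,np.round(q,1),e)
E
```

```text
15.15 [482.8179 123.3106  24.4162] [-179.9451   24.9283 -172.9206] [ 15.286   18.9353 133.4721 -50.4691   4.5445 -32.1681] [-4.8414 -0.6914  6.2536] 43.705128127268594
[500.9442 127.3404  19.7966]
[125.8281 528.3706 393.95   277.2294  31.7738   0.9567  90.8777] 4.464946725834636
10 [ 15.8  18.1 135.3 -65.1   4.5 -17.1] 1.7053025658242404e-13
20 [ 16.1  17.5 136.6 -72.9   4.4  -9. ] 1.1013412404281553e-13
30 [ 16.4  16.8 137.9 -81.    4.4  -0.7] 1.2312284525251016e-10
40 [ 16.7  16.1 139.2 -88.8   4.4   7.4] 1.6697754290362354e-13
25 0 [ 15.6  18.8 134.  -57.6   4.7 -24.8] 2.4040520736843386e-12
25 60 [ 15.6  11.5 130.  -16.2  14.4 -66.6] 1.366419714536142e-10
20 0 [ 15.1  19.2 130.5 -16.1  11.  -66.6] 2.2737367544323206e-13
20 60 [ 15.1  12.4 126.5  -8.3  21.5 -74.8] 1.9101964151367796e-13
15 0 [ 14.6  20.  127.   -6.9  18.3 -76.1] 3.446132268436486e-13
15 60 [ 14.6  13.7 123.   -4.6  28.5 -78.7] 4.1782772913802074e-10
10 0 [ 14.1  21.2 123.5  -3.2  25.5 -80.1] 2.4931523512350395e-10
10 60 [ 14.1  15.3 119.6  -2.4  35.2 -81. ] 4.263256414560601e-11
0 0 [ 13.4  24.4 116.5   0.   39.1 -83.7] 3.9051428757375106e-11
0 60 [ 13.4  19.2 112.8   0.   48.1 -83.7] 5.684341886080802e-14
```

108 mm out, and joint 4 is heading for its limit at this lean. The panel should be shut by now, so I'll check, let go, stand the tool up to 15° clear of the rail and regrasp.

Call:
arm_command(series=[0, 0, 0, 0, 0, 0, 0, 0, 0, 0, 0, 0, 0, 0, 0, 0, 0, 0, 0, 0, 0, 0, 0, 0, 0, 0, 0, 0, 0, 0, 0, 0, 0, 0, 0, 0, 0, 0, 0, 0, 0, 0, 0, 0, 0, 0, 0, 0], hand=1)

```text
time_s: 15.82
ee_pos: [483.9, 123.9, 24.4]
ee_rot: [-180.0, 25.0, -172.9]
force: [-0.6, -0.1, -0.4]
gripper_width: 90.7
```

```bash
python3 - <<'E'
from fk import *
import cv2
s=env.state();print(s['time_s'],s['ee_pos'],s['ee_rot'],s['qpos'],s['force'],s['gripper_width'])
for n in("wrist","scene","top"):
    g=grab_frame(n);cv2.imwrite(f"pics/{n}9.png",g["frame"][:,:,::-1])
a=cv2.imread("pics/scene9.png")[120:300,190:390];b=cv2.imread("pics/wrist9.png")
cv2.imwrite("pics/s9.png",np.hstack([cv2.resize(a,(400,360),interpolation=2),cv2.resize(b,(400,360))]))
go(np.array(s['ee_pos'])+[-2,0,2],15,7.1,4)
E
```

```text
15.9167 [483.8921 123.9187  24.4134] [ 179.9983   24.9952 -172.9072] [ 15.2865  19.003  133.3827 -50.5589   4.4702 -32.0914] [ 0.4607  0.477  -0.5732] 91.44513019820276
d [-2.0067 -0.0177  1.9923] rv [-1.2376  9.9197  0.0062] per row [-0.0013 -0.      0.0012 -0.0069  0.0551  0.    ]
```

View pics/s9.png

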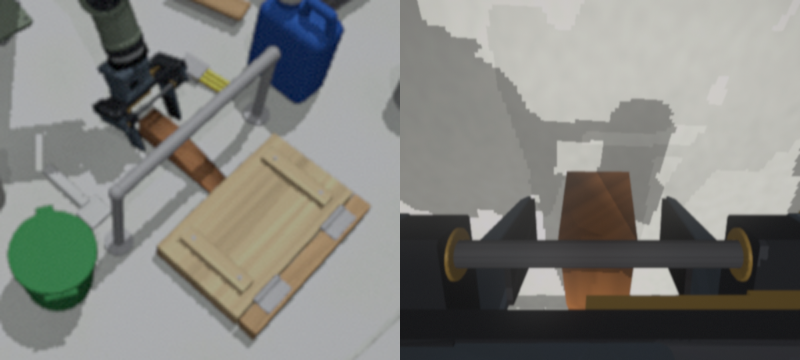

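The panel lies shut, the wedge stayed put after release, and its tip is near the panel's edge. Standing the tool up to 15°.

Call:
arm_command(series=[-0.0013, 0, 0.0012, -0.0069, 0.0551, 0, -0.0013, 0, 0.0012, -0.0069, 0.0551, 0, -0.0013, 0, 0.0012, -0.0069, 0.0551, 0, -0.0013, 0, 0.0012, -0.0069, 0.0551, 0, 0, 0, 0, 0, 0, 0, 0, 0, 0, 0, 0, 0, 0, 0, 0, 0, 0, 0])

```text
time_s: 16.65
ee_pos: [484.0, 119.3, 25.8]
ee_rot: [-179.2, 18.4, -172.9]
force: [0.8, -0.4, -0.5]
gripper_width: 91.3
```

Call:
arm_command(series=[0, 0, 0, 0, 0, 0, 0, 0, 0, 0, 0, 0, 0, 0, 0, 0, 0, 0, 0, 0, 0, 0, 0, 0, 0, 0, 0, 0, 0, 0, 0, 0, 0, 0, 0, 0, 0, 0, 0, 0, 0, 0, 0, 0, 0, 0, 0, 0, 0, 0, 0, 0, 0, 0], hand=0)

```text
time_s: 17.4
ee_pos: [484.5, 119.6, 26.1]
ee_rot: [-179.2, 18.4, -173.0]
force: [-1.3, 0.7, -0.2]
gripper_width: 44.2
```

```bash
python3 - <<'E'
from fk import *
s=env.state();print(s['time_s'],s['ee_pos'],s['ee_rot'],s['qpos'],s['force'],s['gripper_width'])
E
```

```text
17.5 [484.5566 119.5824  26.063 ] [-179.2014   18.4316 -172.965 ] [ 14.6112  19.2198 128.235  -12.6289  14.7048 -70.5756] [-0.754  -0.5243  0.016 ] 43.95038515327269
```

Regrasped at 18° lean, joints well inside their range. Two last tugs of 16 mm.

Call:
arm_command(series=[-0.0099, -0.0012, 0, 0, 0, 0, -0.0099, -0.0012, 0, 0, 0, 0, -0.0099, -0.0012, 0, 0, 0, 0, -0.0099, -0.0012, 0, 0, 0, 0, 0, 0, 0, 0, 0, 0, 0, 0, 0, 0, 0, 0, 0, 0, 0, 0, 0, 0, 0, 0, 0, 0, 0, 0, 0, 0, 0, 0, 0, 0, 0, 0, 0, 0, 0, 0, 0, 0, 0, 0, 0, 0, 0, 0, 0, 0, 0, 0, 0, 0, 0, 0, 0, 0, 0, 0, 0, 0, 0, 0, 0, 0, 0, 0, 0, 0, 0, 0, 0, 0, 0, 0])

```text
time_s: 18.83
ee_pos: [468.7, 117.6, 26.0]
ee_rot: [-179.2, 18.4, -173.0]
force: [-2.4, -1.1, 3.8]
gripper_width: 44.1
```

Call:
arm_command(series=[-0.0099, -0.0012, 0, 0, 0, 0, -0.0099, -0.0012, 0, 0, 0, 0, -0.0099, -0.0012, 0, 0, 0, 0, -0.0099, -0.0012, 0, 0, 0, 0, 0, 0, 0, 0, 0, 0, 0, 0, 0, 0, 0, 0, 0, 0, 0, 0, 0, 0, 0, 0, 0, 0, 0, 0, 0, 0, 0, 0, 0, 0, 0, 0, 0, 0, 0, 0, 0, 0, 0, 0, 0, 0, 0, 0, 0, 0, 0, 0, 0, 0, 0, 0, 0, 0, 0, 0, 0, 0, 0, 0, 0, 0, 0, 0, 0, 0, 0, 0, 0, 0, 0, 0])

```text
time_s: 20.17
ee_pos: [452.9, 115.7, 26.1]
ee_rot: [-179.2, 18.4, -173.0]
force: [-2.1, -0.7, 1.8]
gripper_width: 44.4
```

```bash
python3 - <<'E'
from fk import *
import cv2
s=env.state();print(s['time_s'],s['ee_pos'],s['ee_rot'],s['qpos'],s['force'],s['gripper_width'])
for n in("top","scene"):
    g=grab_frame(n);cv2.imwrite(f"pics/{n}10.png",g["frame"][:,:,::-1])
a=cv2.imread("pics/scene10.png")[150:260,230:340];b=cv2.imread("pics/top10.png")[120:230,170:280]
cv2.imwrite("pics/s10.png",cv2.convertScaleAbs(np.hstack([cv2.resize(a,(400,400),interpolation=2),cv2.resize(b,(400,400),interpolation=2)]),alpha=1.5))
E
```

```text
20.2667 [452.9316 115.7029  26.0541] [-179.1978   18.4307 -172.9639] [ 15.2743  17.2382 132.0797 -15.2675  12.9816 -67.2784] [-0.7862 -0.409   0.3712] 44.15212926650481
```

View pics/s10.png

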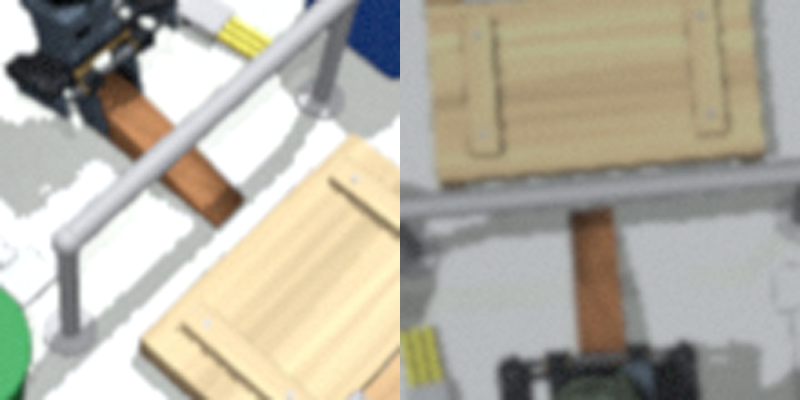

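The tip is well clear of the shut panel, with a gap of about 30 mm. Releasing and backing off along the tool axis.

Call:
arm_command(series=[0, 0, 0, 0, 0, 0, 0, 0, 0, 0, 0, 0, 0, 0, 0, 0, 0, 0, 0, 0, 0, 0, 0, 0, 0, 0, 0, 0, 0, 0, 0, 0, 0, 0, 0, 0, 0, 0, 0, 0, 0, 0, 0, 0, 0, 0, 0, 0], hand=1)

```text
time_s: 21.03
ee_pos: [452.9, 115.7, 26.1]
ee_rot: [-179.2, 18.4, -173.0]
force: [-0.4, -0.2, 0.2]
gripper_width: 90.6
```

Call:
arm_command(series=[-0.0112, -0.0015, 0.0356, 0, 0, 0, -0.0112, -0.0015, 0.0356, 0, 0, 0, -0.0112, -0.0015, 0.0356, 0, 0, 0, -0.0112, -0.0015, 0.0356, 0, 0, 0, -0.0112, -0.0015, 0.0356, 0, 0, 0, -0.0112, -0.0015, 0.0356, 0, 0, 0, -0.0112, -0.0015, 0.0356, 0, 0, 0, -0.0112, -0.0015, 0.0356, 0, 0, 0, -0.0112, -0.0015, 0.0356, 0, 0, 0, -0.0112, -0.0015, 0.0356, 0, 0, 0, 0, 0, 0, 0, 0, 0, 0, 0, 0, 0, 0, 0, 0, 0, 0, 0, 0, 0])

```text
time_s: 22.12
ee_pos: [407.7, 109.6, 167.7]
ee_rot: [-179.2, 18.4, -173.0]
force: [1.4, -0.6, 0.2]
gripper_width: 90.8
```

```bash
python3 - <<'E'
from fk import *
import cv2
s=env.state();print(s['time_s'],s['ee_pos'],s['force'],s['gripper_width'])
for n in("top","scene","wrist"):
    g=grab_frame(n);cv2.imwrite(f"pics/{n}11.png",g["frame"][:,:,::-1])
a=cv2.imread("pics/scene11.png")[100:290,180:390];b=cv2.imread("pics/wrist11.png")
cv2.imwrite("pics/s11.png",np.hstack([cv2.resize(a,(400,362),interpolation=2),cv2.resize(b,(400,362),interpolation=2)]))
E
python3 pan.py pics/scene11.png
```

```text
22.2167 [407.6408 109.5503 167.3592] [ 0.8855  0.4887 -1.0606] 91.34299056032943
pics/scene11.png [(np.float32(0.9460703), np.float64(-2.5)), (np.float32(0.81945664), np.float64(-7.5))]
```

View pics/s11.png

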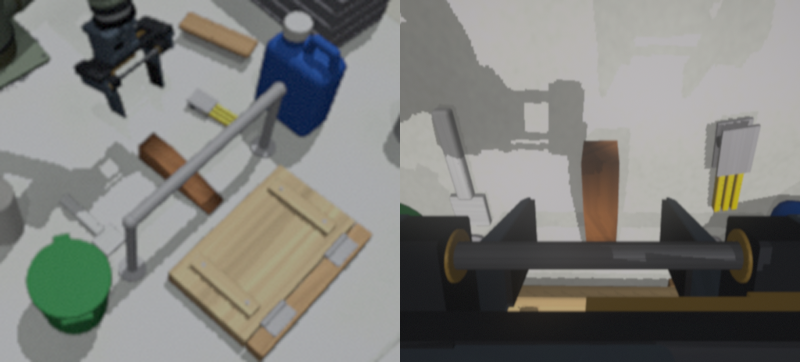

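View pics/top11.png

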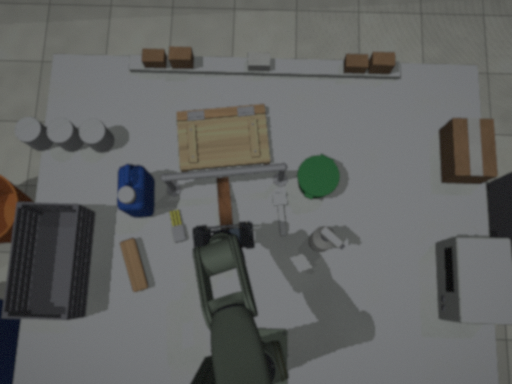

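The wedge lies flat, clear of the shut panel: its tip is near (218,205) and the panel edge near (225,225) in the zoomed scene view. The bystanders look unmoved and nothing touches the arm. Handing in.

```bash
python3 - <<'E'
from workcell import env
print(env.job_done())
E
```

```text
the job is handed in; nothing more can be done
None
```

I pulled the wedge out and let the hatch down in small tugs. The job is handed in, at about 22 s on the clock; it gave no verdict.

- **The pull:** I gripped the tail under the rail with the tool leaned 25°. The wedge came back about 108 mm in six tugs of 12 to 20 mm, with a stop of about a second after each.
- **Regrasp:** Joint 4 was getting near its limit, so with the panel shut I let go, stood the tool up and gripped again. The tool stopped at about 18° instead of the 15° I commanded, and it shifted about 4 mm sideways. Two more tugs of 16 mm brought the wedge clear, then I released it and backed away.
- **Last checks:** In the pictures the panel lies shut and the wedge lies flat in front, its thin end roughly 30 mm clear of the panel. The bystanders look unmoved, the gripper is open and clear, and the outside force reads about zero.
- **A check that disagreed:** My automatic image match for the panel's height was unreliable. It showed only about 2 to 7 mm of drop where the wedge's slope implies about 27 mm. The part-way heights therefore rest on how far the wedge moved and on side-by-side views of the panel's corner, not on a direct measurement.

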